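Pin the bead case down and hold its work lid at the balance point

TASK

Take the loose lock pin out of the wooden tool block and push it down through the bracket and the case's tongue until its collar sits on the bracket, so that the case is locked to its board. Then, with the pin let go, take the case's lid by its bar and swing it gently up to the point where it balances over its hinge and would fall neither way, never letting it drop or go over backwards, and finish while still gripping the bar and holding the lid still at that balance point, so that I can measure the stay cord. Leave the other things on the table where they are.

Things in the scene. Friction and masses are not known exactly. Their poses are not given: they have to be found in the camera images.
- pin_grip (a point): Centre of the grip of the loose lock pin, upright in a hole of the wooden tool block; z up along the pin. Bottom to top: steel shank 10 mm thick, 40 mm long, with tapered foot; steel collar 22 mm wide, 5 mm thick; plain aluminium cylindrical grip 16 mm wide, 42 mm tall. The point is 66 mm above the tip, 26 mm above the collar's underside. 50 g. (The awl beside it has a round wooden knob.)
- pin_shoulder (a point): Centre of the underside of the pin's collar, 40 mm above the tip and 26 mm below pin_grip; z up along the pin. The foot tapers to 5 mm at the tip over its last 4 mm.
- tool_block: Fixed wooden block, 150 x 50 x 40 mm, with three holes in a row along its x axis, 50 mm apart (12 mm wide, 30 mm deep). They hold the pin and the awl; one is empty. Origin: centre of its underside, on the table. The pin's shank stands 30 mm deep: lift it at least that far.
- bracket_hole (a point): Mouth of the hole for the pin: middle of the top of the bracket's upper lug (45 x 45 mm), 58 mm above the table, right of the case. The hole, 12.5 mm wide, 2 mm chamfer, runs straight down through upper lug (6 mm), case tongue (8), lower lug (6), with free space below for the shank. x points from the lid's bar to the hinge, y to the case (its taller wall is 55 mm away): open fingers along x.
- lid_hinge (a point): Middle of the lid's hinge axis on the far upper rim of the wooden case (140 x 220 mm, top 87 mm high, fixed), 92 mm above the table. y lies along the level hinge, x points away from the lid's free edge, z up.
- lid_bar (a point): Middle of the lid's handle: round aluminium bar 12 mm thick, 110 mm long, parallel to the hinge, on two arms, 62 mm out from the lid's free edge (56 mm free between). 202 mm from the hinge axis: at lid angle q it is at -202 cos q mm along lid_hinge's x and 202 sin q mm above it. Smooth: it can turn between the fingers as the lid swings.
- lid (a joint): Lid angle, rad: 0 shut (level), grows as the bar comes up and over; back stop 1.95. Nearly free hinge: let go, it falls. Wooden panel 140 x 220 x 10 mm with a heavy wooden block (46 x 170 x 62) on top near the hinge, 0.4 to 0.8 kg. Shut, its centre of mass is 61 mm from the hinge axis towards the bar and 21 mm above it, so it balances at 1.234 rad (70.7 degrees), before upright.
- awl: Bystander: an awl standing in the tool block, steel shank 9 mm, dark wooden knob 34 mm wide, 96 mm tall overall; origin at its tip.
- bead_jar: Bystander: a squat jar with a metal cap, 60 mm wide, 85 mm tall; origin at the centre of its underside.
- flask: Bystander: a steel drinking flask, 72 mm wide, 200 mm tall; origin at the centre of its underside.
- mug: Bystander: a mug with a handle, 80 mm wide, 85 mm tall; origin at the centre of its underside.
- spool: Bystander: a wooden spool, 52 mm wide, 48 mm tall; origin at the centre of its underside.
- lighter: Bystander: a small grey lighter lying flat, 24 x 78 x 12 mm; origin at its underside.
- phone: Bystander: a phone lying flat, 75 x 155 x 9 mm; origin at the centre of its underside.

How it is judged:
By the outcome, as a careful person would: the job done as asked, in the order asked, and still so for the second after the job is handed in, while the arm keeps its last pose, push and grip.
It also fails if it takes over 58 s, if anything falls off the work surface, if the arm or the gripper's body presses on something with over 40 N, if the wrist force passes 120 N, or if a joint passes its speed limit or range.

ROBOT

A 6-joint arm with a two-finger parallel gripper is mounted at the origin on the work surface. World frame = base frame: x ahead of the robot, y to its left, z up, the work surface at z = 0. Lengths are in m, angles in rad, forces in N, time in s.
With the tool pointing down it reaches from about 0.3 to 0.875 m from the base axis. Payload 6.4 kg.
Tool frame: the origin (TCP) lies midway between the tips of the shut fingers; the grasp point (between the pads) lies 19 mm behind it (ctrl.tcp_to_grasp is the distance from the TCP to the grasp point, in m); z points along the fingers, y is the direction in which the jaws open and shut (so a half turn about z gives the same grasp; the last joint's range is limited). The gripper opens to 85 mm and grips with 20 to 120 N. Pads are 22 mm wide; open, the fingers measure 114 mm over their backs; the gripper's body (76 mm by 85 mm) begins 54 mm behind the grasp point. The pads swing forward as they close: fully open they stand 13 mm farther back than shut.
Start: joints at [1.123, 0.181, 1.607, -0, 1.354, -0.206], TCP at [0.138, 0.558, 0.231] pointing down, gripper open.
Joint ranges: [-2.99, 2.99], [-0.89, 2.07], [0.3, 2.58], [-1.14, 4.28], [0, 2.63], [-3.12, 3.12]. Speed limits (rad/s): [2.57, 2.57, 3.01, 3.14, 3.14, 3.14].

INTERFACE

Orientations are given as a unit quaternion [w, x, y, z].
In Python, from bench import monitor, imaging, order, spotter, ctrl gives the robot as it stands.
- The arm moves only by the shell command python3 -m pendant 'ROWS'. ROWS is JSON, a list that holds one entry, the list of rows, each a list of 5 numbers: the shift along the world's x, y, z in mm, then the turn about the world's z in degrees, then the finger opening in mm, from 0 to 85.4. A call has 1 to 8 rows; each row shifts and turns the commanded pose from where the row before left it; what a row does not reach is not made up. A row lasts 1/8 s, in which the tool goes at most 62.5 mm and 10.7 degrees, less where a joint would pass 70% of its speed; a pose out of reach is approached as far as the arm can. A call with a gripper value outside its range is refused whole. The fingers move at their own pace and stop on an object; the grip force is fixed at half the most. Time passes only in rows, so rows that do not move let the fingers close. It gives the time, the measured TCP pose, the force and the opening at its end, in the units of the state.
- monitor.get_obs(): the state, without advancing time (a new reading comes with each control period).
- imaging.camera(name): name is "side" or "top" or "wrist"; returns a dict with "img" (420x560x3 uint8, red, green, blue), "vfov" (degrees; the focal length in pixels is half the picture's height over the tangent of half this angle, whatever the lens; pixels are square), "cx", "cy" (the principal point, pixels), "distortion" ([k1, k2, p1, p2, k3] as OpenCV has them; the pictures are not rectified), "origin" and "orientation" of the camera in the world. Camera axes: x right, y down, z forward; pixel columns grow to the right and rows downward; lengths in m; the calibration is good to about 2 mm. A picture is of the moment at which its call begins. There is no depth.
- order.hand_in(): hands the job in, once; it reports no verdict.
Trained networks look in the newest picture that a camera, given by its name, has taken for a name from the list of things; names that differ only in an ending like _2 or _b are one class to them, and where a whole thing is asked for, a point or a joint stands for the part that bears it (a point fixed in the world has none). Each returns a list of dicts, best first, with "confidence" (0 to 1); they miss things now and then, are a little off and sometimes report something else, mostly with a low value. They report only what shows in the picture. A call takes as long as a camera call.
- spotter.recognise(camera, thing): "at" ([x, y, z] in m, in the coordinates of the camera as it stood for that picture, good to about 4 mm: the middle of the surface that is visible of it).
- spotter.tip_of(camera, thing): "at" ([x, y, z] in m, in the coordinates of the camera as it stood for that picture, good to about 4 mm: a listed point, or the origin of a listed thing).
The state is a dict: "time_s": time; "q": joint angles; "dq": joint speeds; "joint_efforts": joint torques, N m; "eef_pos": TCP position; "eef_rot": TCP orientation; "wrist_force": force on the tool from outside, world axes, zero at the start; "torque": the same for the moment, N m; "opening": opening from 0.0 (shut) to 1.0 (fully open).
Only numpy, scipy, OpenCV 4.12 (cv2) and the standard library are available. Lean on these libraries where they do the work, as an engineer would, in place of code of your own. Each camera call takes 0.05 s, during which the arm holds its last target. There are 200 camera calls.

## Working session

There is one attempt and no reset: what is moved stays moved. The work goes in short steps, Python scripts to look and compute and a shell command to move; the robot and the scene stay as the last step left them, time stands still between calls to the robot, and variables do not carry over. Pictures are saved under pics/ and viewed, about 8 in all and at most 12, crops included, and the job is handed in when it is done.

```bash
ls; mkdir -p pics
cat > h.py <<'E'
import numpy as np, cv2
from scipy.spatial.transform import Rotation as R
from bench import monitor, imaging, order, spotter, ctrl
def rot(q): return R.from_quat([q[1],q[2],q[3],q[0]]).as_matrix()
def shot(n,f=None):
    c=imaging.camera(n)
    if f: cv2.imwrite('pics/'+f,cv2.cvtColor(c['img'],cv2.COLOR_RGB2BGR))
    return c
def w(c,p): return np.array(c['origin'])+rot(c['orientation'])@np.array(p)
def K(c):
    f=c['img'].shape[0]/2/np.tan(np.radians(c['vfov'])/2)
    return np.array([[f,0,c['cx']],[0,f,c['cy']],[0,0,1]])
def proj(c,p):
    Rw=rot(c['orientation']); pc=Rw.T@(np.array(p)-np.array(c['origin']))
    return cv2.projectPoints(pc.reshape(1,1,3),np.zeros(3),np.zeros(3),K(c),np.array(c['distortion'],float))[0].ravel()
def pix(c,uv,z):
    d=cv2.undistortPoints(np.array(uv,float).reshape(1,1,2),K(c),np.array(c['distortion'],float)).ravel()
    d=rot(c['orientation'])@np.array([d[0],d[1],1]); o=np.array(c['origin'])
    return o+d*(z-o[2])/d[2]
def find(n,c,things):
    for t in things:
        for fn in (spotter.tip_of,spotter.recognise):
            r=fn(n,t)
            print(n,t,fn.__name__,[(np.round(w(c,x['at']),4).tolist(),round(x['confidence'],2)) for x in r[:2]])
E
python3 - <<'E'
from h import *
o=monitor.get_obs(); print(o['time_s'],o['eef_pos'],o['eef_rot'],o['wrist_force'],o['opening'],ctrl.tcp_to_grasp)
T=['pin_grip','pin_shoulder','bracket_hole','lid_hinge','lid_bar','tool_block','awl']
for n in ('top','side'):
    c=shot(n,n+'0.png'); print(n,c['origin'],c['vfov'],c['distortion']); find(n,c,T)
print(monitor.get_obs()['time_s'])
E
```

```text
pics
0.0 [0.13740497 0.55774634 0.23036649] [-2.91470666e-04  1.20606244e-01  9.92700016e-01 -8.52354295e-04] [-1.14245113 -0.5756675  -0.03020275] 0.9960348864421413 0.0187
top [0.32004619 0.01132227 1.21695176] 48.09635686471084 [0.00277622 0.         0.         0.         0.        ]
top pin_grip call [([0.5088, -0.3022, 0.0747], 0.42)]
top pin_grip call [([0.5044, -0.2999, 0.0836], 0.42)]
top pin_shoulder call [([0.5044, -0.3014, 0.0514], 0.66)]
top pin_shoulder call [([0.4076, -0.2793, 0.1033], 0.46), ([0.5594, -0.0163, 0.0499], 0.31)]
top bracket_hole call [([0.5793, -0.1347, 0.0586], 0.71)]
top bracket_hole call [([0.5583, -0.0147, 0.05], 0.79)]
top lid_hinge call [([0.6447, 0.0352, 0.0924], 0.63), ([0.7086, -0.296, -0.0015], 0.38)]
top lid_hinge call [([0.5593, -0.0113, 0.053], 0.73)]
top lid_bar call [([0.4426, 0.0308, 0.0922], 0.73), ([0.6467, 0.0374, 0.096], 0.18)]
top lid_bar call [([0.57, 0.0309, 0.0992], 0.75)]
top tool_block call [([0.4574, -0.2934, 0.0043], 0.85), ([0.4089, -0.2831, 0.0116], 0.48)]
top tool_block call [([0.4603, -0.2841, 0.0424], 0.78)]
top awl call [
[... 283 characters left out ...]
3, -0.3089, 0.0706], 0.41), ([0.573, 0.0067, 0.0966], 0.19)]
side pin_shoulder call [([0.5044, -0.3045, 0.0497], 0.41)]
side pin_shoulder call [([0.4998, -0.3078, 0.0743], 0.51), ([0.5509, -0.0666, 0.0439], 0.34)]
side bracket_hole call [([0.5735, -0.1356, 0.0578], 0.78)]
side bracket_hole call [([0.549, -0.0625, 0.0467], 0.87)]
side lid_hinge call []
side lid_hinge call []
side lid_bar call [([0.4433, 0.0297, 0.0917], 0.56)]
side lid_bar call [([0.5731, 0.0079, 0.096], 0.83)]
side tool_block call [([0.4565, -0.2965, -0.0003], 0.88)]
side tool_block call [([0.4518, -0.3121, 0.0438], 0.69)]
side awl call [([0.4069, -0.2831, 0.0108], 0.66)]
side awl call [([0.4049, -0.2923, 0.1023], 0.77)]
1.5
```

```bash
python3 -c "
import cv2,numpy as np
cv2.imwrite('pics/both.png',cv2.resize(np.vstack([cv2.imread('pics/top0.png'),cv2.imread('pics/side0.png')]),None,fx=.71,fy=.71))"
```

```text
(no output)
```

View pics/top0.png

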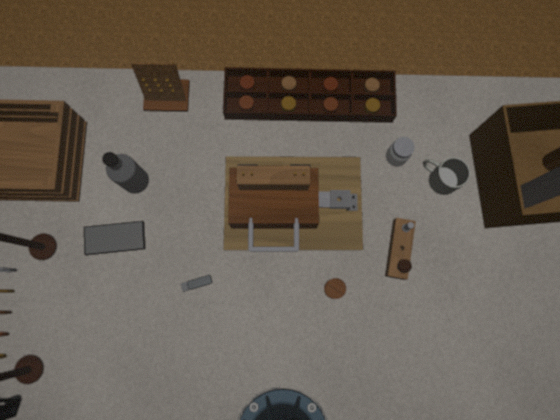

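View pics/side0.png

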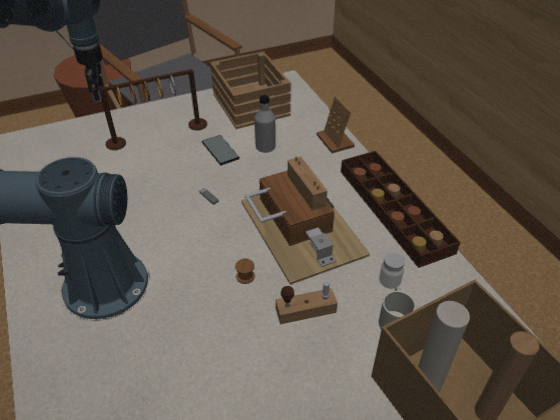

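The top view shows the case with its bar at (273,248) and the bracket at (340,200). The tool block is at (401,248), with the pin at (408,226) and the awl at (404,266). The network positions agree with this and with the given heights: pin ≈ (0.505, −0.302), hole ≈ (0.576, −0.135), bar ≈ (0.443, 0.030). I'm moving over the pin for a look from near.

```bash
python3 -m pendant '[[[23,-54,0,-5.5,85],[23,-54,0,-5.5,85],[23,-54,0,-5.5,85],[23,-54,0,-5.5,85],[23,-54,0,-5.5,85],[23,-54,0,-5.5,85],[23,-54,0,-5.5,85],[23,-54,0,-5.5,85]]]' && python3 -m pendant '[[[23,-54,0,-5.5,60],[23,-54,0,-5.5,60],[23,-54,0,-5.5,60],[23,-54,0,-5.5,60],[23,-54,0,-5.5,60],[23,-54,0,-5.5,60],[23,-54,0,-5.5,60],[23,-50,0,-5.5,60]]]'
python3 - <<'E'
from h import *
c=shot('wrist','w1.png'); find('wrist',c,['pin_grip','pin_shoulder','bracket_hole'])
o=monitor.get_obs(); print(o['time_s'],o['eef_pos'],rot(o['eef_rot']).round(3).tolist(),o['wrist_force'],o['q'])
print(proj(c,[.505,-.302,.097]),c['origin'])
E
```

```text
time_s: 2.5
eef_pos: [0.3222, 0.1246, 0.2318]
eef_rot: [0.001, 0.485, 0.875, 0.001]
wrist_force: [0.9, 0.3, -0.0]
opening: 0.998
time_s: 3.5
eef_pos: [0.5062, -0.3039, 0.2312]
eef_rot: [0.0, 0.778, 0.629, 0.0]
wrist_force: [0.2, -0.7, 0.5]
opening: 0.704
wrist pin_grip call [([0.5039, -0.3065, 0.0783], 0.75)]
wrist pin_grip call [([0.5053, -0.3043, 0.095], 0.56)]
wrist pin_shoulder call [([0.5056, -0.3007, 0.0514], 0.94)]
wrist pin_shoulder call [([0.5076, -0.2981, 0.0924], 0.57)]
wrist bracket_hole call []
wrist bracket_hole call [([0.5514, -0.1695, 0.0113], 0.76)]
3.85 [ 0.50543944 -0.30055768  0.23143336] [[0.204, 0.979, -0.0], [0.979, -0.204, 0.0], [0.0, -0.0, -1.0]] [ 0.11061607 -0.03078397 -0.39877828] [-7.38262341e-01  2.09543141e-01  1.57291684e+00  1.87275404e-04
  1.35940697e+00 -5.32707344e-01]
[279.37261154 188.61773876] [ 0.52238331 -0.23126355  0.37372703]
```

View pics/w1.png

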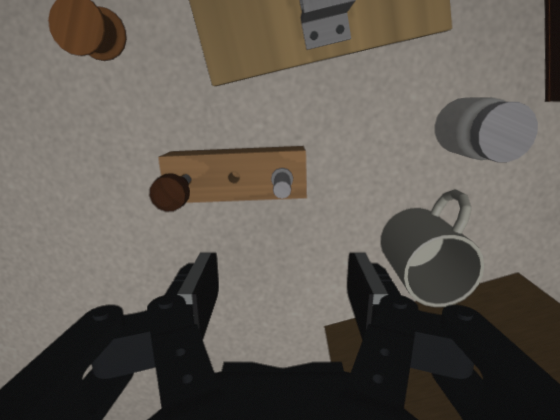

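The wrist view shows the pin's grip top at about (282,191), the awl knob at (170,192) and the mug to the right, clear of the right finger's path. I'll turn the pixel into a position.

Run:
```python
from h import *
c=shot('wrist'); print(pix(c,(282,191),.0975),pix(c,(232,177),.04))
for p in ([.505,-.302,.0975],[.505,-.302,.06]): print(proj(c,p))
for t in ('mug','awl'): find('wrist',c,[t])
print(monitor.get_obs()['eef_pos'])
```

```text
[ 0.50597812 -0.30111213  0.0975    ] [ 0.4554537  -0.29119755  0.04      ]
[281.10116209 192.19572029]
[281.20647418 181.98247631]
wrist mug call [([0.6467, -0.4199, -0.0034], 0.67)]
wrist mug call [([0.6528, -0.4202, 0.0507], 0.87)]
wrist awl call [([0.4063, -0.2911, 0.0093], 0.95)]
wrist awl call [([0.4113, -0.2901, 0.1032], 0.69)]
[ 0.50574631 -0.30102413  0.23182114]
```

```bash
python3 -m pendant '[[[0,0,-50,0,50],[0,0,-50,0,50],[0,0,-40,0,50],[0,0,-20,0,50],[0,0,-11,0,50],[0,0,0,0,50],[0,0,0,0,0],[0,0,0,0,0]]]' && python3 -m pendant '[[[0,0,0,0,0],[0,0,0,0,0],[0,0,0,0,0]]]'
python3 - <<'E'
from h import *
o=monitor.get_obs(); print(o['time_s'],o['eef_pos'],o['wrist_force'],o['torque'],o['opening']*85.4)
E
```

```text
time_s: 5.1
eef_pos: [0.5065, -0.3024, 0.0617]
eef_rot: [0.001, 0.776, 0.63, 0.0]
wrist_force: [-0.5, 0.0, 8.0]
opening: 0.173
time_s: 5.48
eef_pos: [0.5065, -0.3025, 0.0617]
eef_rot: [0.001, 0.776, 0.63, 0.0]
wrist_force: [-0.3, 0.1, 5.7]
opening: 0.168
5.475 [ 0.50653567 -0.3024517   0.06168721] [-0.2744303   0.14280225  5.74841171] [ 0.06166075  0.03935068 -0.02385711] 14.344315773774063
```

```bash
python3 -m pendant '[[[0,0,15,0,0],[0,0,25,0,0],[0,0,30,0,0],[0,0,30,0,0],[0,0,0,0,0]]]' && python3 -m pendant '[[[14,30,0,3,0],[14,40,0,3,0],[14,40,0,3,0],[14,32,0,3,0],[13.5,15,0,1.2,0],[0,10,0,0,0],[0,0,0,0,0],[0,0,0,0,0]]]'
python3 - <<'E'
from h import *
o=monitor.get_obs(); print(o['time_s'],o['eef_pos'],rot(o['eef_rot'])[:,1],o['wrist_force'],o['torque'],o['opening']*85.4)
for n in ('wrist','top','side'):
    c=shot(n,n+'2.png'); find(n,c,['bracket_hole','pin_grip','pin_shoulder'])
E
```

```text
time_s: 6.1
eef_pos: [0.5071, -0.3029, 0.1637]
eef_rot: [0.003, 0.776, 0.63, 0.0]
wrist_force: [-0.0, -0.2, -0.4]
opening: 0.168
time_s: 7.1
eef_pos: [0.5748, -0.1357, 0.1602]
eef_rot: [-0.0, 0.699, 0.715, -0.0]
wrist_force: [-0.2, -0.2, -0.3]
opening: 0.169
7.1 [ 0.57478781 -0.13566365  0.16017253] [ 9.99754854e-01  2.21387382e-02 -3.28893043e-04] [-0.22755872 -0.22164021 -0.30154771] [-0.02581712  0.00055429  0.03253035] 14.441801858494696
wrist bracket_hole call [([0.5786, -0.1333, 0.0558], 0.95)]
wrist bracket_hole call [([0.5734, -0.0647, 0.0586], 0.87)]
wrist pin_grip call [([0.572, -0.1379, 0.1761], 0.82)]
wrist pin_grip call [([0.5689, -0.134, 0.1893], 0.63), ([0.5697, -0.0403, 0.0937], 0.6)]
wrist pin_shoulder call [([0.5715, -0.134, 0.1508], 0.84)]
wrist pin_shoulder call [([0.5724, -0.1273, 0.1847], 0.56), ([0.3708, -0.123, 0.0517], 0.52)]
top bracket_hole call [([0.5746, -0.132, 0.0572], 0.77)]
top bracket_hole call [([0.5733, 0.0557, 0.0991], 0.65)]
top pin_grip call [([0.5771, -0.133, 0.0586], 0.36)]
top pin_grip call []
top pin_shoulder call [([0.6485, -0.4179, 0.0034], 0.33)]
top pin_shoulder call [([0.6516, -0.4213, 0.0428], 0.4)]
side bracket_hole call [([0.5751, -0.1323, 0.0587], 0.71), ([0.4409, 0.0306, 0.0885], 0.5)]
side bracket_hole call [([0.5443, -0.0739, 0.0225], 0.67)]
side pin_grip call [([0.573, -0.1355, 0.1731], 0.49)]
side pin_grip call [([0.6571, -0.4043, 0.0537], 0.69)]
side pin_shoulder call [([0.5743, -0.1312, 0.1483], 0.65)]
side pin_shoulder call []
```

View pics/wrist2.png

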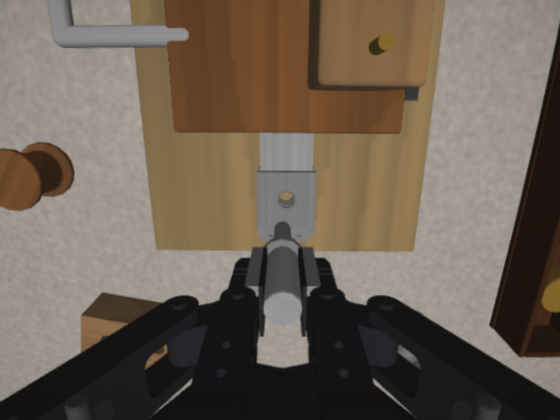

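The wrist view shows the bracket hole at (286,198) and the held pin's tip at about (283,225), hanging straight. Next I'll enlarge it and measure both.

Run:
```python
from h import *
c=shot('wrist')
I=cv2.cvtColor(c['img'],cv2.COLOR_RGB2BGR)
t=cv2.cvtColor(shot('side')['img'],cv2.COLOR_RGB2BGR)
a=cv2.resize(I[160:340,235:335],None,fx=3.3,fy=3.3,interpolation=cv2.INTER_CUBIC)
b=cv2.resize(t[170:290,270:370],None,fx=4.5,fy=4.5,interpolation=cv2.INTER_CUBIC)
h=max(a.shape[0],b.shape[0]); P=lambda x:np.vstack([x,np.zeros((h-x.shape[0],x.shape[1],3),np.uint8)])
cv2.imwrite('pics/crop2.png',np.hstack([P(a),P(b)])[:600])
print(pix(c,(286,198),.058))
e=np.array(monitor.get_obs()['eef_pos']); print(e)
for dz in (-.052,-.012,-.007,.035): print(dz,proj(c,e+[0,0,dz]))
```

```text
[ 0.57871602 -0.13226353  0.058     ]
[ 0.57518485 -0.13469794  0.16029144]
-0.052 [281.19684012 224.24493708]
-0.012 [281.03112749 252.20505814]
-0.007 [281.00507553 256.60743321]
0.035 [280.70910982 306.75174353]
```

View pics/crop2.png

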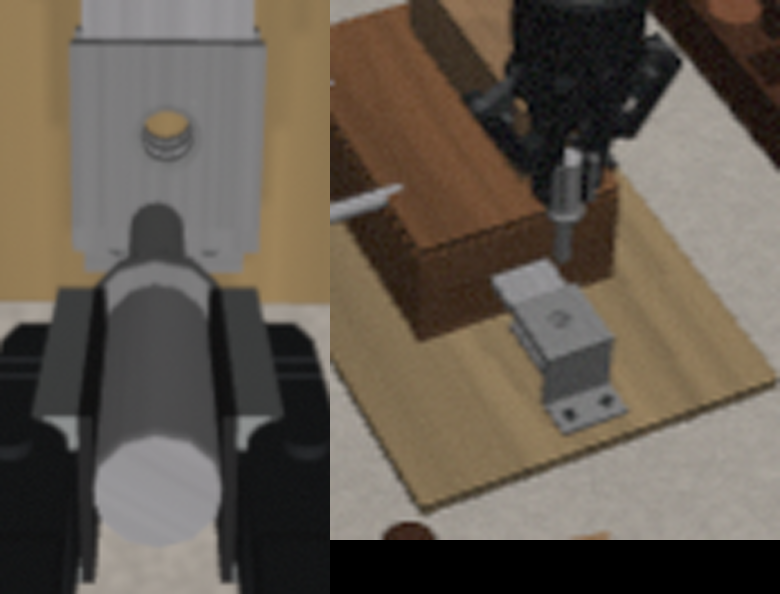

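The crop shows the hole mouth at about (285.6, 200) and the pin hanging straight. The pin's axis is about 1 mm off TCP in x and in y, so it needs about +3.4 mm in x and +1 mm in y. I'll descend to just above the lug and check again.

```bash
python3 -m pendant '[[[3.4,1,-15,0,0],[0,0,-20,0,0],[0,0,-8,0,0],[0,0,0,0,0],[0,0,0,0,0]]]'
python3 - <<'E'
from h import *
c=shot('wrist'); s=shot('side')
I=cv2.cvtColor(c['img'],cv2.COLOR_RGB2BGR); t=cv2.cvtColor(s['img'],cv2.COLOR_RGB2BGR)
a=cv2.resize(I[160:270,225:345],None,fx=3.3,fy=3.3,interpolation=cv2.INTER_CUBIC)
b=cv2.resize(t[200:280,285:365],None,fx=4.5,fy=4.5,interpolation=cv2.INTER_CUBIC)
cv2.imwrite('pics/crop3.png',np.hstack([a[:360],b]))
e=np.array(monitor.get_obs()['eef_pos']); print(e,monitor.get_obs()['wrist_force'])
for q in ([.0784,-.1345],):
  pass
for h in ([.578,-.1345,.058],[.576,-.1335,.058],[.579,-.1325,.058]): print(proj(c,h),proj(s,h))
for dz in (-.052,-.012,.035): print(dz,proj(c,e+[.001,-.001,dz]),proj(s,e+[.001,-.001,dz]))
E
```

```text
time_s: 8.88
eef_pos: [0.5789, -0.1339, 0.1176]
eef_rot: [0.0, 0.699, 0.715, 0.0]
wrist_force: [0.7, -0.6, -0.4]
opening: 0.168
[ 0.57906918 -0.13395926  0.11802629] [ 0.14478236 -0.9503172  -0.66768617]
[279.81411879 220.92924808] [320.84898547 239.93664304]
[276.7583673  219.41235371] [320.04315864 239.9078271 ]
[281.4264213  218.05882556] [320.84732538 239.3514668 ]
-0.052 [283.03281227 226.15367027] [321.73558793 237.83704549]
-0.012 [283.31834565 254.57407058] [322.48065621 227.68745731]
0.035 [283.87461591 310.01921674] [323.39375936 215.25878502]
```

View pics/crop3.png

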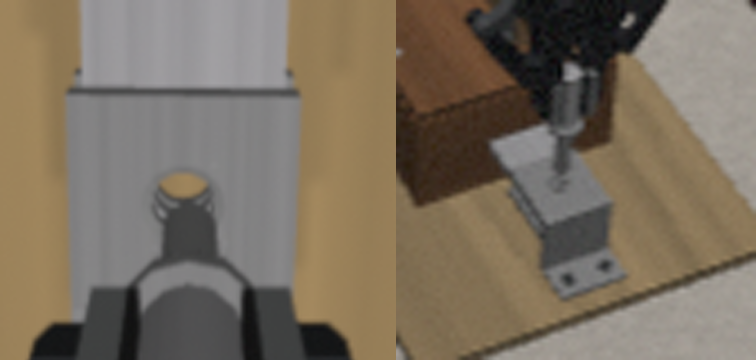

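In the close crop the hole is centred at about (280.5, 221) and the shank's axis is at column 282.6. The pin is therefore about 1.4 mm too far in +x and about 0.5 mm short in y. I'll correct that and start in, watching the force.

```bash
python3 -m pendant '[[[-1.4,0.5,0,0,0],[0,0,-5,0,0],[0,0,-5,0,0],[0,0,-4,0,0],[0,0,0,0,0]]]'
python3 - <<'E'
from h import *
o=monitor.get_obs(); print(o['eef_pos'],o['wrist_force'],o['torque'])
E
```

```text
time_s: 9.6
eef_pos: [0.5768, -0.1331, 0.1027]
eef_rot: [-0.0, 0.699, 0.715, -0.0]
wrist_force: [-0.2, -0.5, -0.7]
opening: 0.169
[ 0.57684458 -0.13309794  0.10265414] [-0.23560957 -0.45562063 -0.6761597 ] [ 0.01062803  0.0363016  -0.01335135]
```

```bash
python3 -m pendant '[[[0,0,-5,0,0],[0,0,-5,0,0],[0,0,-5,0,0],[0,0,-5,0,0],[0,0,-5,0,0],[0,0,0,0,0]]]'
python3 - <<'E'
from h import *
o=monitor.get_obs(); print(o['eef_pos'],o['wrist_force'],o['torque'])
E
```

```text
time_s: 10.35
eef_pos: [0.5768, -0.1331, 0.0777]
eef_rot: [-0.0, 0.699, 0.715, -0.0]
wrist_force: [0.3, 0.4, -0.5]
opening: 0.168
[ 0.57684833 -0.13308768  0.07768759] [ 0.3426695   0.42786798 -0.53121411] [-0.03627897  0.0378191  -0.01111851]
```

```bash
python3 -m pendant '[[[0,0,-3,0,0],[0,0,-2,0,0],[0,0,-1.5,0,0],[0,0,0,0,0]]]'; python3 -m pendant '[[[0,0,-1.5,0,0],[0,0,0,0,0]]]'
```

```text
time_s: 10.85
eef_pos: [0.5771, -0.1332, 0.0717]
eef_rot: [-0.0, 0.699, 0.715, -0.0]
wrist_force: [-0.5, -0.3, -0.8]
opening: 0.172
time_s: 11.1
eef_pos: [0.5771, -0.1332, 0.0702]
eef_rot: [-0.0, 0.699, 0.715, -0.0]
wrist_force: [1.1, 1.4, -0.8]
opening: 0.167
```

```bash
python3 -m pendant '[[[0,0,-1,0,0],[0,0,0,0,0]]]'; python3 -m pendant '[[[0,0,-1,0,0],[0,0,0,0,0]]]'
```

```text
time_s: 11.35
eef_pos: [0.5773, -0.1333, 0.0699]
eef_rot: [0.0, 0.699, 0.715, 0.0]
wrist_force: [-2.3, 0.9, 4.9]
opening: 0.174
time_s: 11.6
eef_pos: [0.5774, -0.1333, 0.0699]
eef_rot: [0.0, 0.699, 0.715, -0.0]
wrist_force: [-5.3, 1.8, 12.2]
opening: 0.171
```

The collar seated at the expected height: TCP 0.0699 against 0.070 expected, with a firm stop. Now I'll release, rise and verify.

```bash
python3 -m pendant '[[[0,0,1.5,0,0],[0,0,0,0,45],[0,0,0,0,45],[0,0,0,0,45],[0,0,10,0,45],[0,0,30,0,45],[0,0,50,0,45],[0,0,20,0,45]]]'
python3 - <<'E'
from h import *
c=shot('wrist'); find('wrist',c,['pin_shoulder','pin_grip','lid_bar'])
s=shot('side'); t=shot('top')
find('side',s,['pin_shoulder','pin_grip','lid_bar']); find('top',t,['pin_shoulder','lid_bar','lid_hinge'])
I=cv2.cvtColor(c['img'],cv2.COLOR_RGB2BGR); u=cv2.cvtColor(s['img'],cv2.COLOR_RGB2BGR)
b=cv2.resize(u[160:280,235:365],None,fx=3.5,fy=3.5,interpolation=cv2.INTER_CUBIC)
a=cv2.resize(I[:,140:400],None,fx=1,fy=1)
cv2.imwrite('pics/crop4.png',np.hstack([a,b]))
print(monitor.get_obs()['eef_pos'],monitor.get_obs()['time_s'])
E
```

```text
time_s: 12.6
eef_pos: [0.5789, -0.1339, 0.1841]
eef_rot: [0.003, 0.699, 0.715, 0.001]
wrist_force: [-0.3, -0.4, -1.2]
opening: 0.527
wrist pin_shoulder call [([0.5761, -0.132, 0.0575], 0.67)]
wrist pin_shoulder call [([0.5783, -0.1275, 0.098], 0.64)]
wrist pin_grip call [([0.5769, -0.1363, 0.0853], 0.63)]
wrist pin_grip call [([0.5743, -0.131, 0.0993], 0.6)]
wrist lid_bar call []
wrist lid_bar call [([0.5741, -0.0392, 0.0985], 0.64)]
side pin_shoulder call [([0.5758, -0.1321, 0.0612], 0.4)]
side pin_shoulder call [([0.5729, -0.1351, 0.0858], 0.63), ([0.403, -0.2903, 0.1031], 0.6)]
side pin_grip call [([0.5784, -0.134, 0.0815], 0.6)]
side pin_grip call []
side lid_bar call [([0.4428, 0.0304, 0.0888], 0.57)]
side lid_bar call [([0.5569, 0.0253, 0.0951], 0.78)]
top pin_shoulder call []
top pin_shoulder call []
top lid_bar call [([0.4427, 0.0317, 0.0945], 0.69)]
top lid_bar call [([0.5755, 0.0528, 0.0985], 0.95)]
top lid_hinge call [([0.6457, 0.0357, 0.096], 0.62)]
top lid_hinge call [([0.5771, 0.0616, 0.1004], 0.55)]
[ 0.57719318 -0.13324582  0.17982996] 13.65
```

View pics/crop4.png

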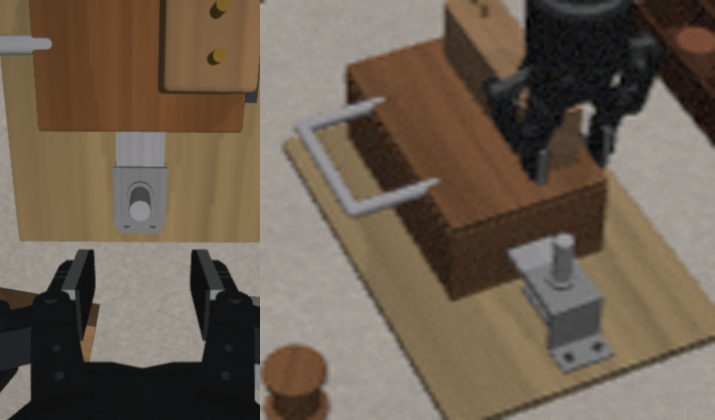

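The pin is seated upright with its collar on the lug, in both views (network shoulder z 0.058–0.061). The case didn't move, and the bar is clear at left. I'm going over the bar.

```bash
python3 -m pendant '[[[-15,0,10,0,45],[-35,20,10,0,45],[-35,35,0,0,45],[-30,45,0,0,45],[-19,40,0,0,45],[0,24,0,0,45],[0,0,0,0,45],[0,0,0,0,45]]]'
python3 - <<'E'
from h import *
c=shot('wrist','w5.png'); find('wrist',c,['lid_bar','lid_hinge'])
e=np.array(monitor.get_obs()['eef_pos']);print(e,monitor.get_obs()['time_s'],monitor.get_obs()['q'])
for y in (-.024,.031,.086): print(proj(c,[.443-.0003+.0222*-(y-.031),y,.092]))
E
```

```text
time_s: 14.65
eef_pos: [0.4434, 0.0303, 0.2]
eef_rot: [0.0, 0.699, 0.715, -0.0]
wrist_force: [-0.8, -1.3, -0.1]
opening: 0.528
wrist lid_bar call [([0.446, 0.0277, 0.0893], 0.61)]
wrist lid_bar call [([0.5825, 0.0472, 0.0968], 0.66)]
wrist lid_hinge call []
wrist lid_hinge call [([0.5515, 0.0522, 0.0986], 0.62)]
[0.44329453 0.03007344 0.19966474] 14.9 [-2.00515365e-01 -8.89744676e-02  1.95457759e+00 -1.18572386e-04
  1.27630658e+00 -2.22747288e-01]
[280.36974937 261.02359208]
[280.36179592 197.87810989]
[280.35828895 126.44658761]
```

View pics/w5.png

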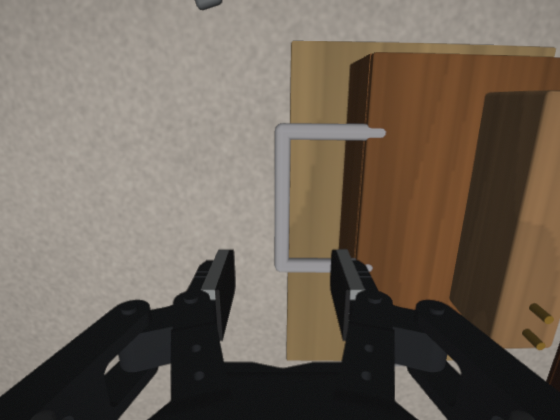

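The bar is at column 282 (predicted 280.4, and the camera offset seen earlier was about +1 mm), spanning rows 131–265. TCP is centred on it, so I'm descending and gripping.

```bash
python3 -m pendant '[[[0,0,-40,0,40],[0,0,-40,0,40],[0,0,-25,0,40],[0,0,-15,0,40],[0,0,-8,0,40],[0,0,0,0,40],[0,0,0,0,0],[0,0,0,0,0]]]'; python3 -m pendant '[[[0,0,0,0,0],[0,0,0,0,0],[0,0,0,0,0]]]'
```

```text
time_s: 15.9
eef_pos: [0.443, 0.0306, 0.0727]
eef_rot: [-0.0, 0.699, 0.715, -0.0]
wrist_force: [-5.8, 0.4, 6.6]
opening: 0.114
time_s: 16.27
eef_pos: [0.443, 0.0307, 0.0727]
eef_rot: [0.0, 0.699, 0.715, -0.0]
wrist_force: [-4.6, -0.8, 7.2]
opening: 0.122
```

Gripped: the opening matches a 12 mm bar. Now I'll work out the arc increments.

Run:
```python
import numpy as np
q=np.concatenate([[0,.01],np.linspace(.03,1.17,39),[1.19,1.21,1.224,1.234]])
a=.0222; P=np.c_[202*(1-np.cos(q))*np.cos(a),202*(1-np.cos(q))*np.sin(a),202*np.sin(q)]
D=np.diff(np.round(P,1),axis=0)
for i in range(0,len(D),8): print(q[min(i+8,len(q)-1)].round(3),'[['+','.join('[%g,%g,%g,0,0]'%tuple(np.round(r,1)+0) for r in D[i:i+8])+']]')
```

```text
0.21 [[[0,0,2,0,0],[0.1,0,4.1,0,0],[0.3,0,6,0,0],[0.4,0,6.1,0,0],[0.7,0,6,0,0],[0.8,0.1,6,0,0],[1,0,6,0,0],[1.1,0,5.9,0,0]]]
0.45 [[[1.4,0,5.9,0,0],[1.5,0.1,5.9,0,0],[1.7,0,5.8,0,0],[1.9,0,5.8,0,0],[2,0.1,5.7,0,0],[2.3,0,5.6,0,0],[2.4,0.1,5.6,0,0],[2.5,0,5.5,0,0]]]
0.69 [[[2.7,0.1,5.4,0,0],[2.9,0.1,5.3,0,0],[3,0,5.3,0,0],[3.2,0.1,5.1,0,0],[3.4,0.1,5.1,0,0],[3.5,0.1,4.9,0,0],[3.6,0,4.8,0,0],[3.8,0.1,4.8,0,0]]]
0.93 [[[3.9,0.1,4.6,0,0],[4.1,0.1,4.5,0,0],[4.2,0.1,4.4,0,0],[4.3,0.1,4.2,0,0],[4.5,0.1,4.1,0,0],[4.5,0.1,4,0,0],[4.7,0.1,3.8,0,0],[4.8,0.1,3.7,0,0]]]
1.17 [[[4.9,0.1,3.6,0,0],[5,0.1,3.4,0,0],[5.2,0.1,3.2,0,0],[5.2,0.2,3.1,0,0],[5.3,0.1,3,0,0],[5.4,0.1,2.7,0,0],[5.4,0.1,2.6,0,0],[5.6,0.1,2.5,0,0]]]
1.234 [[[3.7,0.1,1.5,0,0],[3.8,0.1,1.5,0,0],[2.6,0.1,1,0,0],[1.9,0,0.7,0,0]]]
```

```bash
python3 -m pendant '[[[0,0,2,0,0],[0.1,0,4,0,0],[0.3,0,6,0,0],[0.5,0,6,0,0],[0.7,0,6,0,0],[0.8,0,6,0,0],[1,0,6,0,0],[1,0.1,6,0,0]]]'
python3 - <<'E'
from h import *
o=monitor.get_obs(); print(o['wrist_force'],o['torque'],rot(o['eef_rot'])[:,2])
E
```

```text
time_s: 17.27
eef_pos: [0.4469, 0.0308, 0.114]
eef_rot: [-0.0, 0.699, 0.715, -0.001]
wrist_force: [-4.9, -4.4, -0.6]
opening: 0.114
[-4.93211382 -4.41449986 -0.55258224] [-0.71532936  0.86016064 -0.10650369] [-1.53393260e-03 -2.90407415e-04 -9.99998781e-01]
```

```bash
python3 -m pendant '[[[1.4,0,5.9,0,0],[1.5,0.1,5.9,0,0],[1.7,0,5.8,0,0],[1.9,0,5.8,0,0],[2,0.1,5.7,0,0],[2.3,0,5.6,0,0],[2.4,0.1,5.6,0,0],[2.5,0,5.5,0,0]]]'; python3 -m pendant '[[[2.7,0.1,5.4,0,0],[2.9,0.1,5.3,0,0],[3,0,5.3,0,0],[3.2,0.1,5.1,0,0],[3.4,0.1,5.1,0,0],[3.5,0.1,4.9,0,0],[3.6,0,4.8,0,0],[3.8,0.1,4.8,0,0]]]'
python3 - <<'E'
from h import *
o=monitor.get_obs(); print(o['wrist_force'],o['torque'],rot(o['eef_rot'])[:,2])
c=shot('side'); find('side',c,['lid_bar'])
E
```

```text
time_s: 18.27
eef_pos: [0.4614, 0.031, 0.1595]
eef_rot: [-0.001, 0.699, 0.715, -0.002]
wrist_force: [-8.5, -3.9, 1.2]
opening: 0.117
time_s: 19.27
eef_pos: [0.486, 0.0314, 0.2007]
eef_rot: [-0.003, 0.699, 0.716, -0.003]
wrist_force: [-19.2, -5.0, 10.5]
opening: 0.113
[-19.18392968  -5.03149671  10.49467947] [-0.94308496  3.54490582 -0.0857072 ] [-0.00856593 -0.00127171 -0.9999625 ]
side lid_bar call [([0.4835, 0.0297, 0.2148], 0.82)]
side lid_bar call [([0.6099, 0.0004, 0.1581], 0.74), ([0.5701, -0.1407, 0.0827], 0.55)]
```

The force has grown to about 22 N, pointing radially outward, so my commanded arc runs a few mm inside the true one. I'll relieve it and look.

```bash
python3 -m pendant '[[[-1.2,-0.3,1,0,0],[-1.2,-0.3,1,0,0],[0,0,0,0,0]]]'
python3 - <<'E'
from h import *
o=monitor.get_obs(); print(o['eef_pos'],o['wrist_force'],o['torque'],rot(o['eef_rot'])[:,2])
c=shot('side'); s=shot('wrist')
for i in range(2): find('side',c,['lid_bar']); c=shot('side')
find('wrist',s,['lid_bar'])
u=cv2.cvtColor(c['img'],cv2.COLOR_RGB2BGR)
b=cv2.resize(u[110:280,235:365],None,fx=3.2,fy=3.2,interpolation=cv2.INTER_CUBIC)
a=cv2.resize(cv2.cvtColor(s['img'],cv2.COLOR_RGB2BGR)[:,100:480],None,fx=1,fy=1)
cv2.imwrite('pics/c6.png',np.hstack([a,b[:420]]))
E
```

```text
time_s: 19.8
eef_pos: [0.4874, 0.0313, 0.2029]
eef_rot: [0.0, 0.699, 0.715, 0.001]
wrist_force: [-2.3, -1.2, -0.7]
opening: 0.115
[0.48737815 0.03131522 0.20288897] [-2.30076161 -1.21392956 -0.69682298] [-0.19910201  0.49835599 -0.041873  ] [ 1.26023526e-03  1.77491185e-04 -9.99999190e-01]
side lid_bar call [([0.4899, 0.0276, 0.2166], 0.6)]
side lid_bar call [([0.6094, 0.0016, 0.1585], 0.59)]
side lid_bar call [([0.4868, 0.0303, 0.2151], 0.72), ([0.4561, -0.2979, 0.0035], 0.72)]
side lid_bar call [([0.6128, 0.0006, 0.1573], 0.59)]
wrist lid_bar call [([0.4879, 0.0248, 0.222], 0.87)]
wrist lid_bar call [([0.599, 0.0537, 0.1664], 0.63)]
```

View pics/c6.png

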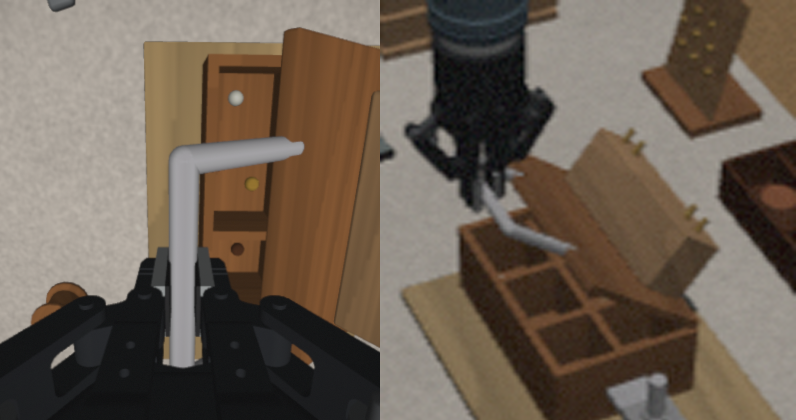

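Force is relieved (about 2 N). The lid is up at about 0.68 rad with the bar still between the pads. Replanning the rest from here.

Run:
```python
import numpy as np
q=np.concatenate([[.676,.69],np.linspace(.72,1.2,17),[1.22,1.234]])
a=.0222; P=np.c_[202*(1-np.cos(q))*np.cos(a),202*(1-np.cos(q))*np.sin(a),202*np.sin(q)]
D=np.diff(np.round(P,1),axis=0)
for i in range(0,len(D),6): print(q[min(i+6,len(q)-1)].round(3),'[['+','.join('[%g,%g,%g,0,0]'%tuple(np.round(r,1)+0) for r in D[i:i+6])+']]', P[min(i+6,len(q)-1)]+[443,30.6,76.5])
```

```text
0.84 [[[1.8,0,2.2,0,0],[3.9,0.1,4.6,0,0],[4.1,0.1,4.5,0,0],[4.2,0.1,4.4,0,0],[4.3,0.1,4.2,0,0],[4.5,0.1,4.1,0,0]]] [510.15595721  32.09110722 226.91791023]
1.02 [[[4.5,0.1,4,0,0],[4.7,0.1,3.8,0,0],[4.8,0.1,3.7,0,0],[4.9,0.1,3.6,0,0],[5,0.1,3.4,0,0],[5.2,0.1,3.2,0,0]]] [539.25635348  32.73724217 248.62582043]
1.2 [[[5.2,0.2,3.1,0,0],[5.3,0.1,3,0,0],[5.4,0.1,2.7,0,0],[5.4,0.1,2.6,0,0],[5.6,0.1,2.5,0,0],[5.6,0.2,2.3,0,0]]] [571.77199508  33.45920802 264.77189537]
1.234 [[[3.8,0,1.4,0,0],[2.6,0.1,1,0,0]]] [578.21272221  33.60221565 267.15127829]
```

```bash
python3 -m pendant '[[[1.8,0,2.2,0,0],[3.9,0.1,4.6,0,0],[4.1,0.1,4.5,0,0],[4.2,0.1,4.4,0,0],[4.3,0.1,4.2,0,0],[4.5,0.1,4.1,0,0]]]'; python3 -m pendant '[[[4.5,0.1,4,0,0],[4.7,0.1,3.8,0,0],[4.8,0.1,3.7,0,0]]]'
```

```text
time_s: 21.05
eef_pos: [0.5096, 0.0316, 0.2273]
eef_rot: [-0.0, 0.699, 0.715, -0.001]
wrist_force: [-7.9, -0.7, 6.8]
opening: 0.115
time_s: 21.42
eef_pos: [0.5239, 0.0318, 0.2395]
eef_rot: [0.0, 0.699, 0.715, -0.0]
wrist_force: [-9.2, -1.7, 8.1]
opening: 0.112
```

```bash
python3 -m pendant '[[[4.4,0.1,4.2,0,0],[4.6,0.1,4,0,0],[4.8,0.1,3.6,0,0],[5,0.1,3.3,0,0]]]'; python3 -m pendant '[[[5.2,0.1,3.2,0,0],[5.2,0.1,3,0,0],[5.3,0.1,2.8,0,0]]]'
```

```text
time_s: 21.92
eef_pos: [0.5429, 0.0321, 0.2528]
eef_rot: [0.0, 0.699, 0.715, -0.0]
wrist_force: [-1.0, -3.0, -3.3]
opening: 0.112
time_s: 22.3
eef_pos: [0.5585, 0.0324, 0.2615]
eef_rot: [-0.0, 0.699, 0.715, -0.0]
wrist_force: [0.3, -5.2, -6.4]
opening: 0.113
```

```bash
python3 -m pendant '[[[4.5,0.2,1.5,0,0],[4.5,0.2,1.4,0,0],[4,0.2,1.2,0,0],[3,0.1,0.9,0,0],[2,0.1,0.5,0,0],[1.2,0.1,0.3,0,0],[0,0,0,0,0],[0,0,0,0,0]]]'
python3 - <<'E'
from h import *
o=monitor.get_obs(); print(o['eef_pos'],o['wrist_force'],o['torque'],o['opening'],rot(o['eef_rot'])[:,2])
s=shot('wrist'); t=shot('top'); c=shot('side')
for n,k in (('wrist',s),('top',t),('side',c)): find(n,k,['lid_bar','lid_hinge'])
u=cv2.cvtColor(c['img'],cv2.COLOR_RGB2BGR)
b=cv2.resize(u[110:280,235:365],None,fx=3.2,fy=3.2,interpolation=cv2.INTER_CUBIC)
cv2.imwrite('pics/c7.png',np.hstack([cv2.cvtColor(s['img'],cv2.COLOR_RGB2BGR)[:,100:480],b[:420]]))
E
```

```text
time_s: 23.3
eef_pos: [0.5786, 0.0328, 0.2695]
eef_rot: [0.002, 0.699, 0.715, 0.001]
wrist_force: [-1.6, -6.4, 2.7]
opening: 0.111
[0.57857694 0.03282939 0.26948353] [-1.55577253 -6.43820508  2.73735704] [-0.92709245  0.30367921 -0.17143556] 0.1105362598548207 [ 0.0031202  -0.00141945 -0.99999412]
wrist lid_bar call [([0.5806, 0.028, 0.2798], 0.77)]
wrist lid_bar call [([0.6377, 0.054, 0.1698], 0.69)]
wrist lid_hinge call []
wrist lid_hinge call [([0.5897, 0.0591, 0.1532], 0.68)]
top lid_bar call [([0.5785, 0.0305, 0.2847], 0.94)]
top lid_bar call [([0.6323, 0.0809, 0.1698], 0.89)]
top lid_hinge call [([0.6456, 0.0374, 0.0968], 0.95)]
top lid_hinge call [([0.5802, -0.0772, 0.017], 0.71), ([0.6304, 0.081, 0.1685], 0.15)]
side lid_bar call [([0.5803, 0.0343, 0.2808], 0.7)]
side lid_bar call [([0.6386, -0.0068, 0.1626], 0.86)]
side lid_hinge call [([0.6424, 0.025, 0.092], 0.88)]
side lid_hinge call [([0.5704, -0.0467, 0.0381], 0.83), ([0.4547, -0.3093, 0.0391], 0.44)]
```

View pics/c7.png

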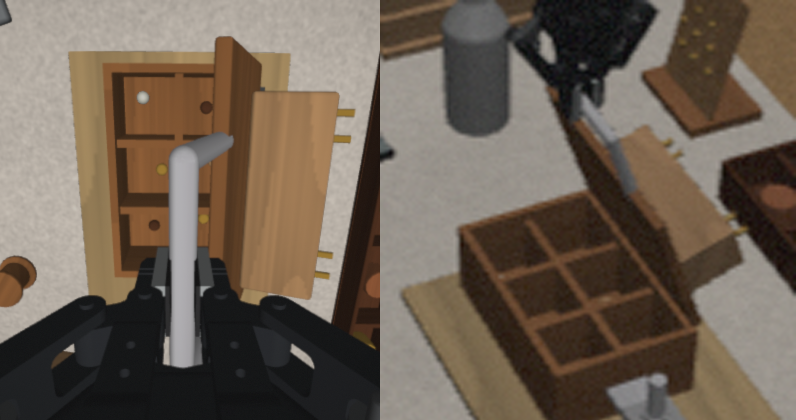

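The lid is up over its hinge. Robot geometry gives q ≈ 1.236 and the camera's bar-to-hinge offset gives about 1.24, against a target of 1.234. I'll relieve the small sideways load, settle, check and hand in.

```bash
python3 -m pendant '[[[0,-0.8,0,0,0],[0,0,0,0,0],[0,0,0,0,0],[0,0,0,0,0]]]'
python3 - <<'E'
from h import *
a=np.array(monitor.get_obs()['eef_pos'])
t=shot('top'); find('top',t,['lid_bar','pin_shoulder','pin_grip']); s=shot('side'); find('side',s,['pin_shoulder','lid_bar'])
o=monitor.get_obs(); b=np.array(o['eef_pos']); print(b,b-a,np.abs(o['dq']).max(),o['wrist_force'],'q',np.arccos((645-b[0]*1000)/202))
order.hand_in()
E
```

```text
time_s: 24.55
eef_pos: [0.5784, 0.0328, 0.2694]
eef_rot: [0.001, 0.699, 0.715, 0.001]
wrist_force: [-1.9, -3.5, 5.6]
opening: 0.112
top lid_bar call [([0.5749, 0.0321, 0.2827], 0.9)]
top lid_bar call [([0.6275, 0.0847, 0.169], 0.85)]
top pin_shoulder call [([0.5749, -0.1318, 0.0596], 0.63), ([0.5763, -0.1319, 0.0848], 0.46)]
top pin_shoulder call [([0.5711, -0.1311, 0.0885], 0.62)]
top pin_grip call [([0.5785, -0.131, 0.0813], 0.5), ([0.6284, 0.3972, 0.0004], 0.27)]
top pin_grip call [([0.5746, -0.1287, 0.0937], 0.53)]
side pin_shoulder call [([0.5739, -0.1294, 0.0569], 0.48)]
side pin_shoulder call [([0.5727, -0.1366, 0.086], 0.42)]
side lid_bar call [([0.5808, 0.0297, 0.2799], 0.91)]
side lid_bar call [([0.6402, -0.0065, 0.1627], 0.63)]
[0.57835527 0.0328203  0.26936996] [-3.61297326e-05  2.31604702e-06 -1.92632166e-05] 0.0023579562798940754 [-1.83076483 -2.56360732  6.80808003] q 1.234572854992426
the job is handed in; nothing more can be done
```

I locked the case with the pin, then raised the lid to its balance point. I handed the job in at about 25 s, with the bar still gripped and the lid still.

- **Pin:** it went in without resistance until the collar met the bracket, at the expected height and with about 12 N of push. After I let go, the pictures showed it upright. The final network readings put the underside of the collar at 57–60 mm, against 58 mm for a seated pin.
- **Lid:** the arm's position gives a lid angle of 1.235 rad against the 1.234 target. The camera readings of the bar before the last small adjustment gave about 1.24. The arm moved less than 0.1 mm during the last check, with about 7 N left at the wrist.
- **Disagreements:** partway up, my planned arc ran 3–4 mm inside the real one, and the force rose to about 22 N before I eased it off. The last two camera readings of the bar differ by about 6 mm along the arm's x axis (0.575 and 0.581 m), on either side of the arm's own 0.578 m.
- **Other things on the table:** I kept clear of them and saw no sign of contact. I did not re-measure their positions at the end.

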